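Sweep loose specimen caps into the waste chute

ROBOT

A 7-joint arm with a two-finger parallel gripper is mounted at the origin on the work surface. World frame = base frame: x ahead of the robot, y to its left, z up, the work surface at z = 0. Lengths are in m, angles in rad, forces in N, time in s.
With the tool pointing down it reaches from about 0.4 to 0.85 m from the base axis. Payload 4.5 kg.
Tool frame: the origin (TCP) lies between the finger pads; the fingertips stand ahead of it and the grasp point (between the pads) lies 6 mm ahead of it (arm.finger_overhang is the z of the fingertips in the tool frame, in m); z points along the fingers, y is the line along which they close (so a half turn about z gives the same grasp; the last joint's range is limited). The gripper opens to 85 mm and grips with 20 to 120 N. Pads are 22 mm wide; open, the fingers measure 114 mm over their backs; the gripper's body (76 mm by 85 mm) begins 54 mm behind the grasp point. The pads swing forward as they close: fully open they stand 13 mm farther back than shut.
Start: joints at [-1.163, 0.689, -0.195, 1.565, 0.157, 0.902, -0.215], TCP at [0.228, 0.582, 0.221] pointing down, gripper open.
Joint ranges: [-3.01, 3.01], [-0.46, 2.08], [-1.47, 1.51], [0.13, 2.56], [-1, 4.14], [0.04, 2.09], [-2.66, 2.66]. Speed limits (rad/s): [2.57, 2.57, 3.14, 3.14, 3.14, 3.14, 3.14].

INTERFACE

Orientations are given as a 3x3 rotation matrix whose columns are the frame's x, y, z axes.
In Python, from rig import arm gives the robot as it stands.
- The arm moves only by the tool move_arm, never from a script. Its argument "deltas" is a list of rows, each an object of numbers: "jaw": the gripper command: -1 is fully open, 1 is shut, values between are in proportion; "dx", "dy", "dz": the shift along the tool's x, y, z in m; "wx", "wy", "wz": the turn, a rotation vector about the tool's x, y, z in degrees. In form: [{"jaw": .., "dx": .., "dy": .., "dz": .., "wx": .., "wy": .., "wz": ..}, ...]. A call has 1 to 20 rows; each row is the pose to reach, as a shift and turn from the pose commanded when the call began, along the tool's axes at that moment; what a row does not reach only later rows make up. A row lasts 1/10 s, in which the tool goes at most 50 mm and 8.59 degrees, less where a joint would pass 70% of its speed; a pose out of reach is approached as far as the arm can. A call with a gripper value outside its range is refused whole. The fingers move at their own pace and stop on an object; "force" is the grip in N (left out, the last holds). Time passes only in rows, so rows that repeat a pose let the fingers close. It gives the time, the measured TCP pose, the force, the opening and the grip force at its end, in the units of the state.
- arm.sense(): the state, without advancing time (a new reading comes with each control period).
- arm.snapshot(name): name is "scene" or "side" or "wrist"; returns a dict with "color" (384x512x3 uint8, blue, green, red), "fovy" (degrees; the focal length in pixels is half the picture's height over the tangent of half this angle, whatever the lens; pixels are square), "cx", "cy" (the principal point, pixels), "k1" (the pictures are not rectified: a ray, as slopes to the right and down, at radius r is drawn at 1 + k1 r^2 times it, then the intrinsics apply), "camera_from_world" (4x4, takes a point from world to camera coordinates); the wrist camera has in their place "mount" (4x4, takes a point from camera to tool coordinates, whose origin is the TCP and whose axes are the flange's). Camera axes: x right, y down, z forward; pixel columns grow to the right and rows downward; lengths in m; the calibration is good to about 2 mm. A picture is of the moment at which its call begins: read the wrist's pose just before it. There is no depth.
- arm.close_job(): hands the job in; it is judged then, once.
Trained networks look in a picture, given as the dict that the camera call returned (one of the last four; its "shot" number tells which), for a name from the list of things; names that differ only in an ending like _2 or _b are one class to them, and where a whole thing is asked for, a point or a joint stands for the part that bears it (a point fixed in the world has none). Each returns a list of dicts, best first, with "score" (0 to 1); they miss things now and then, are a little off and sometimes report something else, mostly with a low value. They report only what shows in the picture. A call takes as long as a camera call.
- arm.search_frame(picture, query): "xyz" ([x, y, z] in m, in world coordinates, good to about 4 mm: the middle of the surface that is visible of it).
The state is a dict: "t": time; "q": joint angles; "joint_vel": joint speeds; "joint_efforts": joint torques, N m; "tcp_pos": TCP position; "orientation": TCP orientation; "wrist_force": force on the tool from outside, world axes, zero at the start; "moment": the same for the moment, N m; "grip_width": finger opening in m; "finger_force": force on a finger pad.
Only numpy, scipy, OpenCV 4.12 (cv2) and the standard library are available. Lean on these libraries where they do the work, as an engineer would, in place of code of your own. Each camera call takes 0.05 s, during which the arm holds its last target. There are 200 camera calls.

TASK

Clear the decapping tray: use the fingertips to sweep the three loose white caps across the deck so that all of them drop through the rectangular waste opening into the box below. Only push them, do not pick them up, and leave the two jars and the tube in its stand standing where they are.

Things in the scene. Friction and masses are not known exactly. Their poses are not given: they have to be found in the camera images.
- tray: steel decapping tray fixed on the bench. Origin on the bench under the centre of the deck; its z is up, its x is the short direction and its y the long one. The flat deck is 230 mm (x) by 400 mm (y) inside the rim, its top 70 mm above the bench; a rim 5 mm thick stands 12 mm above the deck all round. Near its +y end the deck has the waste opening.
- chute (a point): centre of the rectangular waste opening, at the level of the deck's top; axes as the tray's, 25 mm towards -x and 142.5 mm towards +y from the tray's middle. The opening is 110 mm along x and 85 mm along y, with straight edges flush with the deck; under it is a box of the same outline, its floor 65 mm below the deck's top.
- cap1: loose white plastic screw cap of a specimen container: a plain ribbed disc 30 mm in diameter and 14 mm high, 10 to 18 g, lying flat on the tray's deck between the opening and the deck's middle; it slides easily when pushed. Origin at the centre of its underside. All three caps are alike.
- cap2: loose white plastic screw cap of a specimen container: a plain ribbed disc 30 mm in diameter and 14 mm high, 10 to 18 g, lying flat on the tray's deck a little past the deck's middle; it slides easily when pushed. Origin at the centre of its underside. All three caps are alike.
- cap3: loose white plastic screw cap of a specimen container: a plain ribbed disc 30 mm in diameter and 14 mm high, 10 to 18 g, lying flat on the tray's deck towards the end away from the opening; it slides easily when pushed. Origin at the centre of its underside. All three caps are alike.
- jar1: specimen jar with a white lid and a white label round its clear body, 38 mm in diameter and 50 mm high, standing loose along the +x side of the deck (its axis 76 to 88 mm to +x of the tray's middle line). To be left alone. Origin at the centre of its underside.
- jar2: like the other jar but 42 mm high, also along the +x side of the deck. To be left alone. Origin at the centre of its underside.
- tubestand: short capped tube standing in a plastic block 36 x 36 x 24 mm, 52 mm high in all, also loose along the +x side of the deck. To be left alone. Origin at the centre of its underside.

How it is judged:
By the outcome, as a careful person would: the job done as asked, in the order asked, and still so for the second after the job is handed in, with the robot touching nothing.
It also fails if it takes over 48 s, if anything falls off the work surface, if the arm or the gripper's body presses on something with over 40 N, if the wrist force passes 120 N, or if a joint passes its speed limit or range.

## Working session

There is one attempt and no reset: what is moved stays moved. The work goes in short steps, Python scripts to look and compute and a tool call to move; the robot and the scene stay as the last step left them, time stands still between calls to the robot, and variables do not carry over. Pictures are saved under pics/ and viewed, at most 10 in all, crops included, and the job is handed in when it is done.

Besides the shell and the picture viewer there is one more tool, called after ">>>" by a JSON object that holds its "name" and its "arguments", one argument or row to a line. move_arm: Moves the arm, as the interface text tells. Its arguments: {"type":"object","properties":{"deltas":{"type":"array"},"force":{"type":"number"}},"required":["deltas"]}

```bash
mkdir -p pics; ls; python3 - <<'E'
from rig import arm
import cv2,numpy as np
s=arm.sense();print(s['t'],s['tcp_pos'],np.round(s['orientation'],3).tolist(),s['grip_width'],arm.finger_overhang)
a=arm.snapshot("scene");b=arm.snapshot("side")
for n,p in(("scene",a),("side",b)):
    cv2.imwrite(f"pics/{n}0.png",p["color"])
    print(n,p["fovy"],p["cx"],p["cy"],p["k1"],np.round(p["camera_from_world"],4).tolist())
    for q in("tray","cap1","jar1","jar2","tubestand"):
        print(q,[(np.round(d["xyz"],3).tolist(),round(d["score"],2)) for d in arm.search_frame(p,q)])
E
```

```text
pics
0.0 [0.22804004 0.58117474 0.21995204] [[-0.931, 0.365, -0.001], [0.365, 0.931, -0.002], [-0.0, -0.002, -1.0]] 0.08555700296545865 0.025
scene 49.55735459914921 255.95069989731667 189.91887824116748 -0.017406953708283185 [[0.3045, 0.9525, -0.0068, -0.1862], [0.81, -0.2627, -0.5242, -0.438], [-0.5011, 0.1542, -0.8516, 1.069], [0.0, 0.0, 0.0, 1.0]]
tray [([0.583, -0.092, 0.073], 0.95)]
cap1 [([0.59, -0.212, 0.084], 0.87), ([0.564, -0.124, 0.084], 0.73), ([0.58, -0.045, 0.086], 0.55)]
jar1 [([0.67, -0.122, 0.116], 0.95), ([0.68, -0.192, 0.111], 0.7)]
jar2 [([0.67, -0.122, 0.116], 0.95), ([0.68, -0.192, 0.111], 0.7)]
tubestand [([0.654, -0.043, 0.093], 0.64)]
side 42.793495526077606 244.08460312805371 187.70065088516927 -0.1369556778546006 [[-0.9091, -0.4165, -0.0006, 0.5582], [-0.3205, 0.7004, -0.6378, 0.2422], [0.2661, -0.5796, -0.7702, 0.917], [0.0, 0.0, 0.0, 1.0]]
tray [([0.559, -0.014, 0.069], 0.6)]
cap1 [([0.571, -0.041, 0.084], 0.56), ([0.555, -0.119, 0.083], 0.51), ([0.587, -0.206, 0.088], 0.5)]
jar1 [([0.662, -0.112, 0.108], 0.72), ([0.667, -0.185, 0.102], 0.71)]
jar2 [([0.662, -0.112, 0.108], 0.72), ([0.667, -0.185, 0.102], 0.71)]
tubestand [([0.64, -0.028, 0.093], 0.73)]
```

View pics/scene0.png

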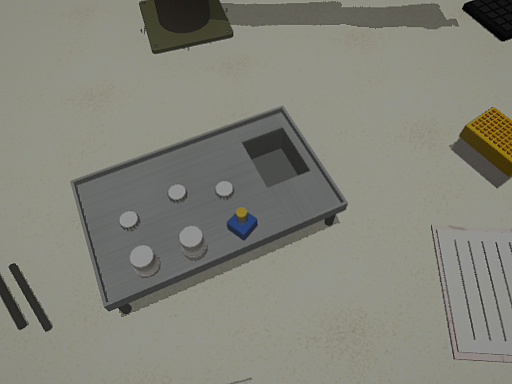

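View pics/side0.png

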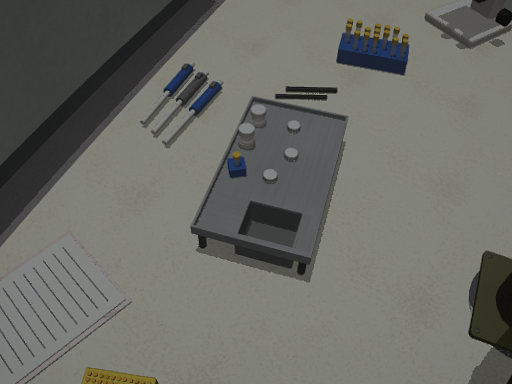

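The scene picture shows the tray's outer rim corners at about (73,182), (283,108), (346,205) and (108,307). The opening corners are at (243,142), (284,128), (309,173) and (270,186). The caps are at (129,220), (177,193) and (224,189), and the jars and stand lie along the lower (+x) edge. The side view agrees, with the opening near the bottom.

```bash
cat > h.py <<'E'
import numpy as np,cv2
from scipy.optimize import least_squares
def proj(p,P):
    f=192/np.tan(np.radians(p["fovy"]/2)); T=p["camera_from_world"]
    c=np.c_[P,np.ones(len(P))]@T.T; s=c[:,:2]/c[:,2:3]; r2=(s**2).sum(1,keepdims=True)
    return s*(1+p["k1"]*r2)*f+[p["cx"],p["cy"]]
def tw(v,P):
    c,s=np.cos(v[2]),np.sin(v[2]);P=np.asarray(P,float)
    return np.c_[P[:,0]*c-P[:,1]*s+v[0],P[:,0]*s+P[:,1]*c+v[1],P[:,2]]
def unproj(p,uv,z):
    return np.array([least_squares(lambda x:proj(p,np.array([[x[0],x[1],z]]))[0]-u,[.57,-.1]).x for u in uv])
M=[[-.12,-.205,.082],[-.12,.205,.082],[.12,.205,.082],[.12,-.205,.082],[-.08,.1,.07],[-.08,.185,.07],[.03,.185,.07],[.03,.1,.07]]
E
python3 - <<'E'
from rig import arm
from h import *
a=arm.snapshot("scene");b=arm.snapshot("side")
U=np.array([[73,182],[283,108],[346,205],[108,307],[243,142],[284,128],[309,173],[270,186]])
r=least_squares(lambda v:(proj(a,tw(v,M))-U).ravel(),[.58,-.09,.1],loss='soft_l1')
v=r.x;print("tray",v.round(4),(proj(a,tw(v,M))-U).round(1).tolist());print("in side",proj(b,tw(v,M)).round(0).tolist())
# refine all white blobs
c,s=np.cos(v[2]),np.sin(v[2]);R=np.array([[c,-s],[s,c]])
for n,p,uv in(("scene",a,[[129,219.5],[177,192],[224,188.5]]),("side",b,[[294,126],[291,153.5],[270,175.5]])):
    w=unproj(p,uv,.083);print(n,w.round(3).tolist(),((w-v[:2])@R*1000).round(0).tolist())
for n,p in(("scene",a),("side",b)):
    for q in("jar1","tubestand","cap1"):
        print(n,q,[((np.array(d["xyz"][:2])-v[:2])@R*1000).round(0).tolist() for d in arm.search_frame(p,q)])
E
```

```text
tray [ 0.5751 -0.0731  0.1232] [[-1.7, -0.6], [1.2, -2.3], [3.9, -1.3], [-2.4, 1.0], [0.0, 0.7], [0.0, -0.3], [3.1, -1.8], [-1.2, 2.5]]
in side [[346.0, 117.0], [308.0, 260.0], [187.0, 227.0], [249.0, 96.0], [300.0, 215.0], [289.0, 249.0], [234.0, 234.0], [247.0, 202.0]]
scene [[0.586, -0.207], [0.559, -0.122], [0.577, -0.045]] [[-5.0, -135.0], [-22.0, -47.0], [5.0, 28.0]]
side [[0.582, -0.208], [0.557, -0.123], [0.574, -0.044]] [[-10.0, -134.0], [-24.0, -47.0], [3.0, 29.0]]
scene jar1 [[87.0, -130.0], [-17.0, -51.0], [92.0, -58.0]]
scene tubestand [[85.0, 24.0]]
scene cap1 [[11.0, 26.0], [-17.0, -50.0], [-2.0, -140.0]]
side jar1 [[75.0, -123.0], [81.0, -46.0]]
side tubestand [[71.0, 36.0]]
side cap1 [[-4.0, -133.0], [-2.0, 29.0]]
```

```bash
cat > go.py <<'E'
import sys
from rig import arm
from h import *
V=[.5751,-.0731,.1232]
def delta(tx,ty,z,state=None):
    s=arm.sense();R=np.array(s['orientation']);p=np.array(s['tcp_pos'])
    w=tw(V,[[tx/1000,ty/1000,z]])[0]
    c,sn=np.cos(V[2]),np.sin(V[2]);Rt=np.array([[sn,c,0],[-c,sn,0],[0,0,-1]])  # tool y = tray x
    return (R.T@(w-p)).round(4), np.degrees(cv2.Rodrigues(R.T@Rt)[0].ravel()).round(2)
def where():
    s=arm.sense();c,sn=np.cos(V[2]),np.sin(V[2])
    d=np.array(s['tcp_pos'])[:2]-V[:2]
    print("t",s['t'],"tray mm",(d@np.array([[c,-sn],[sn,c]])*1000).round(1),"z",s['tcp_pos'][2].round(4),"F",np.round(s['wrist_force'],1),"w",round(s['grip_width'],4))
if __name__=="__main__":
    where()
    for k in range(1,len(sys.argv),3): print(*delta(*map(float,sys.argv[k:k+3])))
E
python3 go.py 4 -14 .2 4 -14 .13
```

```text
t 1.0 tray mm [-263.8  692.6] z 0.2208 F [-1.   0.1  0. ] w 0.0855
[-0.5723 -0.4935  0.0208] [77.34 46.03  0.  ]
[-0.5723 -0.4935  0.0908] [77.34 46.03  0.  ]
```

```bash
sed -i 's/Rt=np.array(.*/Rt=np.array([[-sn,c,0],[c,sn,0],[0,0,-1]])  # tool y = tray x, tool x = tray y/' go.py
python3 go.py 4 -14 .18
```

```text
t 1.0 tray mm [-263.8  692.6] z 0.2208 F [-1.   0.1  0. ] w 0.0855
[-0.5723 -0.4935  0.0408] [ 0.   -0.   61.52]
```

>>> {"name": "move_arm", "arguments": {
  "deltas": [
    {"jaw": 0.53,"dx": -0.03,"dy": -0.025,"dz": 0,"wz": 4},
    {"jaw": 0.53,"dx": -0.065,"dy": -0.055,"dz": 0,"wz": 8},
    {"jaw": 0.53,"dx": -0.1,"dy": -0.086,"dz": 0,"wz": 12},
    {"jaw": 0.53,"dx": -0.135,"dy": -0.116,"dz": 0,"wz": 16},
    {"jaw": 0.53,"dx": -0.17,"dy": -0.147,"dz": 0,"wz": 20},
    {"jaw": 0.53,"dx": -0.205,"dy": -0.177,"dz": 0,"wz": 24},
    {"jaw": 0.53,"dx": -0.24,"dy": -0.207,"dz": 0,"wz": 28},
    {"jaw": 0.53,"dx": -0.275,"dy": -0.237,"dz": 0,"wz": 32},
    {"jaw": 0.53,"dx": -0.31,"dy": -0.267,"dz": 0,"wz": 36},
    {"jaw": 0.53,"dx": -0.345,"dy": -0.297,"dz": 0,"wz": 40},
    {"jaw": 0.53,"dx": -0.38,"dy": -0.328,"dz": 0,"wz": 44},
    {"jaw": 0.53,"dx": -0.415,"dy": -0.358,"dz": 0,"wz": 48},
    {"jaw": 0.53,"dx": -0.45,"dy": -0.388,"dz": 0,"wz": 52},
    {"jaw": 0.53,"dx": -0.485,"dy": -0.418,"dz": 0.005,"wz": 56},
    {"jaw": 0.53,"dx": -0.515,"dy": -0.444,"dz": 0.01,"wz": 59},
    {"jaw": 0.53,"dx": -0.54,"dy": -0.466,"dz": 0.02,"wz": 61.5},
    {"jaw": 0.53,"dx": -0.56,"dy": -0.483,"dz": 0.03,"wz": 61.5},
    {"jaw": 0.53,"dx": -0.572,"dy": -0.4935,"dz": 0.041,"wz": 61.5},
    {"jaw": 0.53,"dx": -0.572,"dy": -0.4935,"dz": 0.041,"wz": 61.5},
    {"jaw": 0.53,"dx": -0.572,"dy": -0.4935,"dz": 0.041,"wz": 61.5}
  ]
}}

```text
$.deltas[0]: bad value
```

```bash
python3 go.py 4 -14 .099; python3 - <<'E'
from rig import arm
import cv2
cv2.imwrite("pics/w1.png",arm.snapshot("wrist")["color"])
E
```

```text
t 1.0 tray mm [-263.8  692.6] z 0.2208 F [-1.   0.1  0. ] w 0.0855
[-0.5723 -0.4935  0.1218] [ 0.   -0.   61.52]
```

View pics/w1.png

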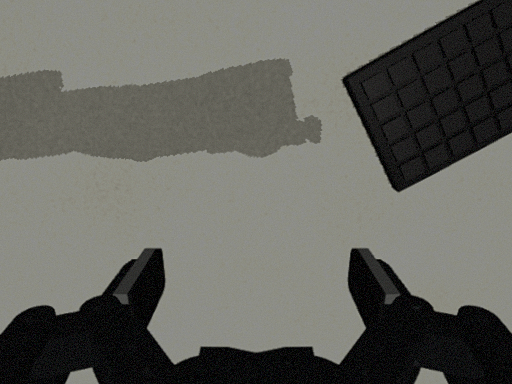

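The move was refused because the rows need every key. The wrist picture, taken from the start pose, shows only bench, with the open fingers at about (160,250) and (350,250).

>>> {"name": "move_arm", "arguments": {
  "deltas": [
    {"jaw": 0.53,"dx": -0.03,"dy": -0.025,"dz": 0,"wx": 0,"wy": 0,"wz": 4},
    {"jaw": 0.53,"dx": -0.065,"dy": -0.055,"dz": 0,"wx": 0,"wy": 0,"wz": 8},
    {"jaw": 0.53,"dx": -0.1,"dy": -0.086,"dz": 0,"wx": 0,"wy": 0,"wz": 12},
    {"jaw": 0.53,"dx": -0.135,"dy": -0.116,"dz": 0,"wx": 0,"wy": 0,"wz": 16},
    {"jaw": 0.53,"dx": -0.17,"dy": -0.147,"dz": 0,"wx": 0,"wy": 0,"wz": 20},
    {"jaw": 0.53,"dx": -0.205,"dy": -0.177,"dz": 0,"wx": 0,"wy": 0,"wz": 24},
    {"jaw": 0.53,"dx": -0.24,"dy": -0.207,"dz": 0,"wx": 0,"wy": 0,"wz": 28},
    {"jaw": 0.53,"dx": -0.275,"dy": -0.237,"dz": 0,"wx": 0,"wy": 0,"wz": 32},
    {"jaw": 0.53,"dx": -0.31,"dy": -0.267,"dz": 0,"wx": 0,"wy": 0,"wz": 36},
    {"jaw": 0.53,"dx": -0.345,"dy": -0.297,"dz": 0,"wx": 0,"wy": 0,"wz": 40},
    {"jaw": 0.53,"dx": -0.38,"dy": -0.328,"dz": 0,"wx": 0,"wy": 0,"wz": 44},
    {"jaw": 0.53,"dx": -0.415,"dy": -0.358,"dz": 0,"wx": 0,"wy": 0,"wz": 48},
    {"jaw": 0.53,"dx": -0.45,"dy": -0.388,"dz": 0,"wx": 0,"wy": 0,"wz": 52},
    {"jaw": 0.53,"dx": -0.485,"dy": -0.418,"dz": 0.005,"wx": 0,"wy": 0,"wz": 56},
    {"jaw": 0.53,"dx": -0.515,"dy": -0.444,"dz": 0.01,"wx": 0,"wy": 0,"wz": 59},
    {"jaw": 0.53,"dx": -0.54,"dy": -0.466,"dz": 0.02,"wx": 0,"wy": 0,"wz": 61.5},
    {"jaw": 0.53,"dx": -0.56,"dy": -0.483,"dz": 0.03,"wx": 0,"wy": 0,"wz": 61.5},
    {"jaw": 0.53,"dx": -0.572,"dy": -0.4935,"dz": 0.041,"wx": 0,"wy": 0,"wz": 61.5},
    {"jaw": 0.53,"dx": -0.572,"dy": -0.4935,"dz": 0.041,"wx": 0,"wy": 0,"wz": 61.5},
    {"jaw": 0.53,"dx": -0.572,"dy": -0.4935,"dz": 0.041,"wx": 0,"wy": 0,"wz": 61.5}
  ]
}}

```text
t: 3.05
tcp_pos: [0.5799, -0.0849, 0.1795]
orientation: [[-0.124, 0.992, -0.001], [0.992, 0.124, 0.002], [0.002, -0.001, -1.0]]
wrist_force: [-0.7, 1.0, 0.4]
grip_width: 0.0202
finger_force: 0.0
```

```bash
python3 go.py 4 -14 .099; python3 - <<'E'
from rig import arm
import cv2,numpy as np
p=arm.snapshot("wrist");cv2.imwrite("pics/w2.png",p["color"]);print(p["fovy"],p["k1"],np.round(p["mount"],3).tolist())
E
```

```text
t 3.05 tray mm [  3.3 -12.3] z 0.1795 F [-0.7  1.   0.4] w 0.0202
[-0.0019  0.0008  0.0805] [-0.07 -0.1   0.09]
61.94982752113418 -0.055988297370257886 [[-0.0, -0.953, -0.304, 0.076], [1.0, 0.0, -0.002, -0.0], [0.002, -0.304, 0.953, -0.153], [0.0, 0.0, 0.0, 1.0]]
```

View pics/w2.png

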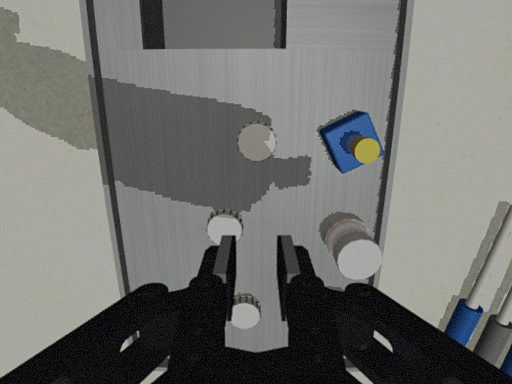

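The wrist view shows cap1 at (257,141), centred ahead of the fork. The opening spans columns 141–286, the tube stand starts at column 320, and cap2 and cap3 are behind. This matches the map to about 4 mm. Next I descend.

>>> {"name": "move_arm", "arguments": {
  "deltas": [
    {"jaw": 0.53,"dx": -0.002,"dy": 0,"dz": 0.02,"wx": 0,"wy": 0,"wz": 0},
    {"jaw": 0.53,"dx": -0.002,"dy": 0,"dz": 0.04,"wx": 0,"wy": 0,"wz": 0},
    {"jaw": 0.53,"dx": -0.002,"dy": 0,"dz": 0.06,"wx": 0,"wy": 0,"wz": 0},
    {"jaw": 0.53,"dx": -0.002,"dy": 0,"dz": 0.07,"wx": 0,"wy": 0,"wz": 0},
    {"jaw": 0.53,"dx": -0.002,"dy": 0,"dz": 0.076,"wx": 0,"wy": 0,"wz": 0},
    {"jaw": 0.53,"dx": -0.002,"dy": 0,"dz": 0.08,"wx": 0,"wy": 0,"wz": 0},
    {"jaw": 0.53,"dx": -0.002,"dy": 0,"dz": 0.08,"wx": 0,"wy": 0,"wz": 0}
  ]
}}

```text
t: 3.8
tcp_pos: [0.5809, -0.088, 0.1]
orientation: [[-0.124, 0.992, 0.0], [0.992, 0.124, 0.0], [0.0, 0.0, -1.0]]
wrist_force: [0.1, 0.0, -0.0]
grip_width: 0.0201
finger_force: 0.0
```

```bash
python3 go.py -22 110 .099; python3 - <<'E'
from rig import arm
import cv2
p=arm.snapshot("side")["color"][70:270,180:360];cv2.imwrite("pics/s3.png",cv2.resize(p,None,fx=3,fy=3,interpolation=cv2.INTER_CUBIC))
E
```

```text
t 3.8 tray mm [  4.  -15.5] z 0.1 F [ 0.1  0.  -0. ] w 0.0201
[ 0.1256 -0.0259  0.001 ] [ 0.02 -0.01  0.05]
```

View pics/s3.png

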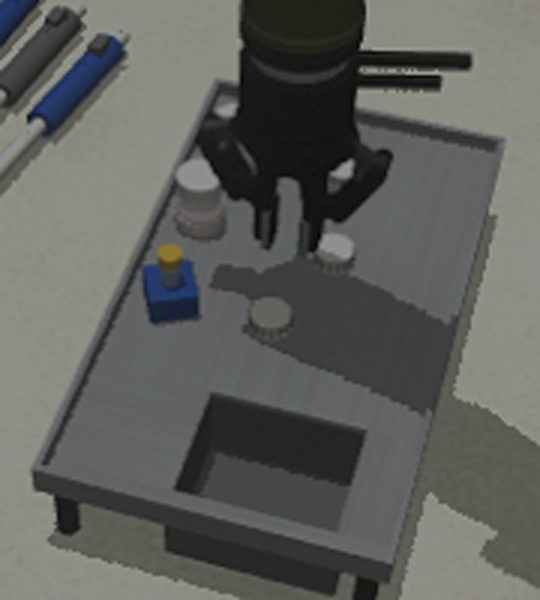

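In the side crop the fork is down behind cap1, with its tips at (262,245) and (310,255). Cap1 at (270,318) is lined up with the opening and the stand at (170,290) is clear. I'll sweep cap1.

>>> {"name": "move_arm", "arguments": {
  "deltas": [
    {"jaw": 0.53,"dx": 0.008,"dy": 0,"dz": 0.001,"wx": 0,"wy": 0,"wz": 0},
    {"jaw": 0.53,"dx": 0.016,"dy": 0,"dz": 0.001,"wx": 0,"wy": 0,"wz": 0},
    {"jaw": 0.53,"dx": 0.024,"dy": 0,"dz": 0.001,"wx": 0,"wy": 0,"wz": 0},
    {"jaw": 0.53,"dx": 0.032,"dy": -0.001,"dz": 0.001,"wx": 0,"wy": 0,"wz": 0},
    {"jaw": 0.53,"dx": 0.04,"dy": -0.003,"dz": 0.001,"wx": 0,"wy": 0,"wz": 0},
    {"jaw": 0.53,"dx": 0.048,"dy": -0.005,"dz": 0.001,"wx": 0,"wy": 0,"wz": 0},
    {"jaw": 0.53,"dx": 0.056,"dy": -0.007,"dz": 0.001,"wx": 0,"wy": 0,"wz": 0},
    {"jaw": 0.53,"dx": 0.064,"dy": -0.01,"dz": 0.001,"wx": 0,"wy": 0,"wz": 0},
    {"jaw": 0.53,"dx": 0.072,"dy": -0.013,"dz": 0.001,"wx": 0,"wy": 0,"wz": 0},
    {"jaw": 0.53,"dx": 0.08,"dy": -0.016,"dz": 0.001,"wx": 0,"wy": 0,"wz": 0},
    {"jaw": 0.53,"dx": 0.088,"dy": -0.019,"dz": 0.001,"wx": 0,"wy": 0,"wz": 0},
    {"jaw": 0.53,"dx": 0.096,"dy": -0.022,"dz": 0.001,"wx": 0,"wy": 0,"wz": 0},
    {"jaw": 0.53,"dx": 0.104,"dy": -0.025,"dz": 0.001,"wx": 0,"wy": 0,"wz": 0},
    {"jaw": 0.53,"dx": 0.112,"dy": -0.026,"dz": 0.001,"wx": 0,"wy": 0,"wz": 0},
    {"jaw": 0.53,"dx": 0.12,"dy": -0.026,"dz": 0.001,"wx": 0,"wy": 0,"wz": 0},
    {"jaw": 0.53,"dx": 0.126,"dy": -0.026,"dz": 0.001,"wx": 0,"wy": 0,"wz": 0},
    {"jaw": 0.53,"dx": 0.126,"dy": -0.026,"dz": 0.001,"wx": 0,"wy": 0,"wz": 0}
  ]
}}

```text
t: 5.55
tcp_pos: [0.5395, 0.0349, 0.0987]
orientation: [[-0.125, 0.992, 0.0], [0.992, 0.125, 0.001], [0.001, 0.0, -1.0]]
wrist_force: [0.3, -0.2, 1.1]
grip_width: 0.0205
finger_force: 0.0
```

```bash
python3 go.py -22 100 .17; python3 - <<'E'
from rig import arm
import cv2,numpy as np
from h import *
p=arm.snapshot("side");c=p["color"][70:270,180:360];c=cv2.resize(c,None,fx=3,fy=3,interpolation=cv2.INTER_CUBIC)
V=np.array([.5751,-.0731,.1232]);cc,s=np.cos(V[2]),np.sin(V[2]);R=np.array([[cc,-s],[s,cc]])
print([((np.array(d["xyz"][:2])-V[:2])@R*1000).round(0).tolist()+[d["xyz"][2],d["score"]] for d in arm.search_frame(p,"cap1")])
cv2.imwrite("pics/s4.png",c)
E
```

```text
t 5.55 tray mm [-22.1 111.5] z 0.0987 F [ 0.3 -0.2  1.1] w 0.0205
[-0.0115  0.0001 -0.0713] [ 0.01 -0.04  0.13]
[]
```

View pics/s4.png

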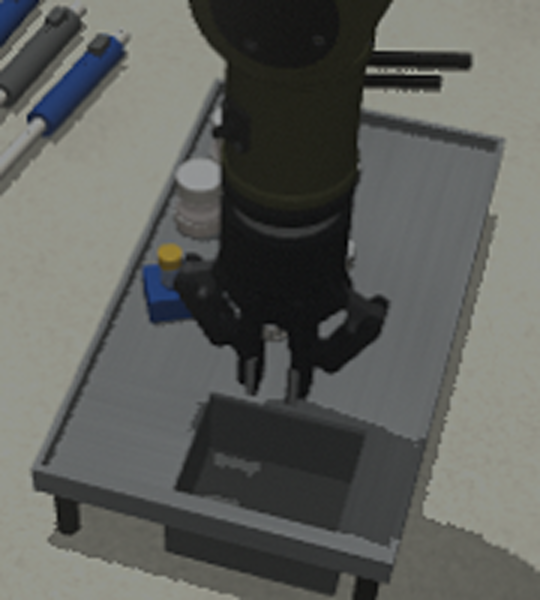

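The cap seems to be still near (275,332), between and behind the fingers, so the tips may have passed over it. I'll check the tip height from the picture.

```bash
python3 - <<'E'
from rig import arm
import cv2,numpy as np
from h import *
from go import V
s=arm.sense();b=arm.snapshot("side")
R=np.array(s['orientation']);t=np.array(s['tcp_pos'])
for zt in(0,.012,.025,):
  P=np.array([t+R@[sx,sy,zt] for sx in(-.011,.011) for sy in(-.01,.01)])
  print(zt,((proj(b,P)-[180,70])*3).round(0).tolist())
print(((proj(b,tw(V,[[-.08,.1,.07],[.03,.1,.07],[4e-3,.028,.077]]))-[180,70])*3).round(0).tolist())
c=b["color"][150:230,230:330];cv2.imwrite("pics/s5.png",cv2.resize(c,None,fx=7,fy=7,interpolation=cv2.INTER_CUBIC))
E
```

```text
0 [[293.0, 389.0], [264.0, 382.0], [284.0, 415.0], [255.0, 407.0]]
0.012 [[292.0, 400.0], [263.0, 393.0], [283.0, 426.0], [254.0, 418.0]]
0.025 [[291.0, 412.0], [262.0, 405.0], [282.0, 437.0], [253.0, 430.0]]
[[359.0, 434.0], [202.0, 395.0], [268.0, 321.0]]
```

View pics/s5.png

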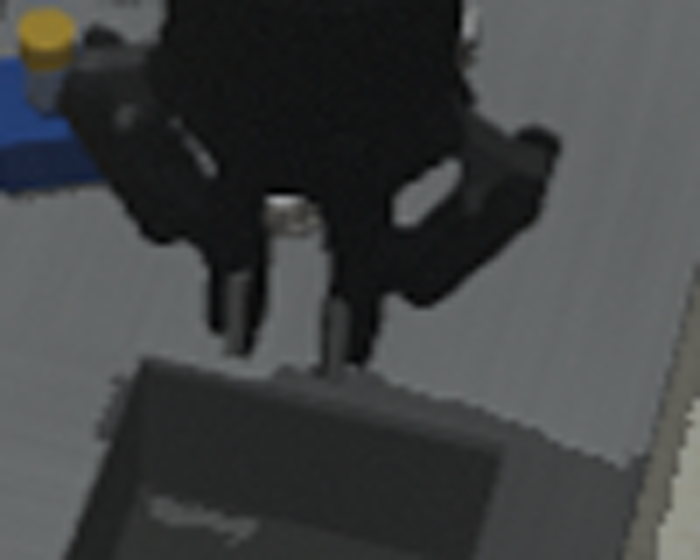

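Cap1 is unmoved: the fingers passed over it. Both the wrist and side views put the tips well above where I assumed for this partial opening. I'll lift, go back behind cap1 and come down in guarded steps until there is contact.

>>> {"name": "move_arm", "arguments": {
  "deltas": [
    {"jaw": 0.53,"dx": 0,"dy": 0,"dz": -0.02,"wx": 0,"wy": 0,"wz": 0},
    {"jaw": 0.53,"dx": -0.02,"dy": 0.006,"dz": -0.02,"wx": 0,"wy": 0,"wz": 0},
    {"jaw": 0.53,"dx": -0.05,"dy": 0.014,"dz": -0.02,"wx": 0,"wy": 0,"wz": 0},
    {"jaw": 0.53,"dx": -0.08,"dy": 0.02,"dz": -0.02,"wx": 0,"wy": 0,"wz": 0},
    {"jaw": 0.53,"dx": -0.11,"dy": 0.025,"dz": -0.02,"wx": 0,"wy": 0,"wz": 0},
    {"jaw": 0.53,"dx": -0.125,"dy": 0.026,"dz": -0.015,"wx": 0,"wy": 0,"wz": 0},
    {"jaw": 0.53,"dx": -0.126,"dy": 0.026,"dz": 0,"wx": 0,"wy": 0,"wz": 0},
    {"jaw": 0.53,"dx": -0.126,"dy": 0.026,"dz": 0.005,"wx": 0,"wy": 0,"wz": 0},
    {"jaw": 0.53,"dx": -0.126,"dy": 0.026,"dz": 0.008,"wx": 0,"wy": 0,"wz": 0},
    {"jaw": 0.53,"dx": -0.126,"dy": 0.026,"dz": 0.008,"wx": 0,"wy": 0,"wz": 0}
  ]
}}

```text
t: 6.7
tcp_pos: [0.5804, -0.0872, 0.0904]
orientation: [[-0.125, 0.992, -0.001], [0.992, 0.125, 0.001], [0.001, -0.001, -1.0]]
wrist_force: [0.5, -0.1, -0.3]
grip_width: 0.0202
finger_force: 0.0
```

```bash
python3 go.py; python3 - <<'E'
from rig import arm
import cv2,numpy as np
c=arm.snapshot("side")["color"][130:200,220:320];w=arm.snapshot("wrist")["color"]
c=cv2.resize(c,(512,358),interpolation=cv2.INTER_CUBIC)
o=cv2.resize(np.vstack([c,w[100:340]]),None,fx=1,fy=1);cv2.imwrite("pics/s6.png",o);print(o.shape)
E
```

```text
t 6.7 tray mm [  3.5 -14.7] z 0.0904 F [ 0.5 -0.1 -0.3] w 0.0202
(598, 512, 3)
```

View pics/s6.png

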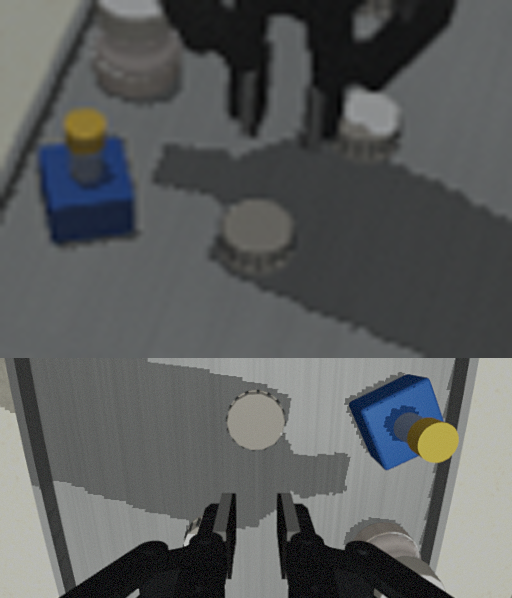

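Cap1 at (256,420 in the lower half) is undisturbed and centred ahead of the fork. Cap2 is to the right of the fingers, clear. I'll continue the guarded descent.

>>> {"name": "move_arm", "arguments": {
  "deltas": [
    {"jaw": 0.53,"dx": 0,"dy": 0,"dz": 0.003,"wx": 0,"wy": 0,"wz": 0},
    {"jaw": 0.53,"dx": 0,"dy": 0,"dz": 0.006,"wx": 0,"wy": 0,"wz": 0},
    {"jaw": 0.53,"dx": 0,"dy": 0,"dz": 0.006,"wx": 0,"wy": 0,"wz": 0}
  ]
}}

```text
t: 7.1
tcp_pos: [0.5805, -0.0882, 0.0845]
orientation: [[-0.124, 0.992, -0.001], [0.992, 0.124, 0.0], [0.0, -0.001, -1.0]]
wrist_force: [-0.1, -0.0, 0.1]
grip_width: 0.0202
finger_force: 0.0
```

```bash
python3 go.py; python3 - <<'E'
from rig import arm
from h import *
from go import V
b=arm.snapshot("side")
for z in (.07,.08,.09): print(z,proj(b,tw(V,[[.0035+x,-.0147+y,z] for y in(-.011,0,.011) for x in (-.01,.01)])).round(1).tolist())
E
```

```text
t 7.1 tray mm [  3.5 -15.7] z 0.0845 F [-0.1 -0.   0.1] w 0.0202
0.07 [[280.4, 162.5], [271.6, 160.5], [279.1, 166.0], [270.3, 164.0], [277.8, 169.6], [268.9, 167.5]]
0.08 [[280.7, 159.4], [271.8, 157.3], [279.4, 162.9], [270.5, 160.9], [278.1, 166.5], [269.1, 164.4]]
0.09 [[280.9, 156.2], [272.0, 154.2], [279.6, 159.8], [270.7, 157.7], [278.3, 163.4], [269.3, 161.3]]
```

>>> {"name": "move_arm", "arguments": {
  "deltas": [
    {"jaw": 0.53,"dx": 0,"dy": 0,"dz": 0.003,"wx": 0,"wy": 0,"wz": 0},
    {"jaw": 0.53,"dx": 0,"dy": 0,"dz": 0.006,"wx": 0,"wy": 0,"wz": 0},
    {"jaw": 0.53,"dx": 0,"dy": 0,"dz": 0.008,"wx": 0,"wy": 0,"wz": 0},
    {"jaw": 0.53,"dx": 0,"dy": 0,"dz": 0.008,"wx": 0,"wy": 0,"wz": 0}
  ]
}}

```text
t: 7.55
tcp_pos: [0.5805, -0.0883, 0.0763]
orientation: [[-0.123, 0.992, -0.001], [0.992, 0.123, 0.0], [0.0, -0.001, -1.0]]
wrist_force: [0.3, 0.6, 0.1]
grip_width: 0.0203
finger_force: 0.0
```

>>> {"name": "move_arm", "arguments": {
  "deltas": [
    {"jaw": 0.53,"dx": 0,"dy": 0,"dz": 0.002,"wx": 0,"wy": 0,"wz": 0},
    {"jaw": 0.53,"dx": 0,"dy": 0,"dz": 0.004,"wx": 0,"wy": 0,"wz": 0},
    {"jaw": 0.53,"dx": 0,"dy": 0,"dz": 0.004,"wx": 0,"wy": 0,"wz": 0}
  ]
}}

```text
t: 7.85
tcp_pos: [0.5805, -0.0883, 0.0725]
orientation: [[-0.123, 0.992, -0.001], [0.992, 0.123, 0.0], [0.0, -0.001, -1.0]]
wrist_force: [-0.8, 0.0, -0.1]
grip_width: 0.02
finger_force: 0.0
```

```bash
python3 go.py; python3 - <<'E'
from rig import arm
import cv2,numpy as np
c=arm.snapshot("side")["color"][130:200,220:320]
c=cv2.resize(c,(700,490),interpolation=cv2.INTER_CUBIC);cv2.imwrite("pics/s7.png",c)
E
```

```text
t 7.85 tray mm [  3.5 -15.8] z 0.0725 F [-0.8  0.  -0.1] w 0.02
```

View pics/s7.png

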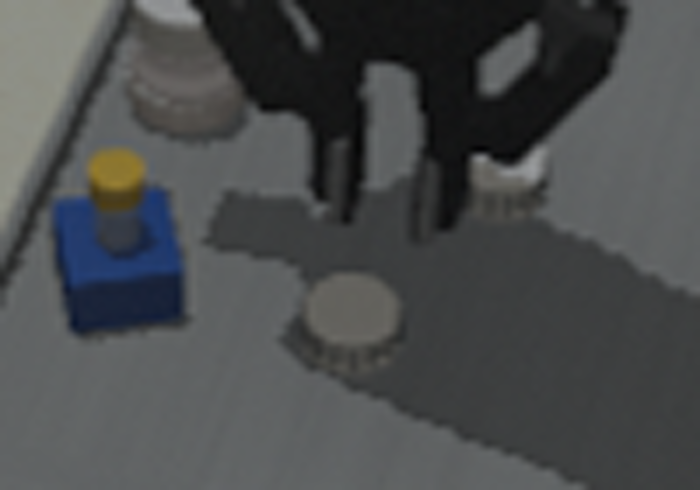

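The tips at (340,220) and (420,240) still project roughly 10–15 mm above the deck, beside cap2 but not touching it. I'll go lower in guarded steps.

>>> {"name": "move_arm", "arguments": {
  "deltas": [
    {"jaw": 0.53,"dx": 0,"dy": 0,"dz": 0.002,"wx": 0,"wy": 0,"wz": 0},
    {"jaw": 0.53,"dx": 0,"dy": 0,"dz": 0.004,"wx": 0,"wy": 0,"wz": 0},
    {"jaw": 0.53,"dx": 0,"dy": 0,"dz": 0.006,"wx": 0,"wy": 0,"wz": 0},
    {"jaw": 0.53,"dx": 0,"dy": 0,"dz": 0.006,"wx": 0,"wy": 0,"wz": 0}
  ]
}}

```text
t: 8.3
tcp_pos: [0.5805, -0.0883, 0.0664]
orientation: [[-0.123, 0.992, -0.001], [0.992, 0.123, 0.0], [0.0, -0.001, -1.0]]
wrist_force: [-0.5, -0.1, -0.2]
grip_width: 0.0197
finger_force: 0.0
```

>>> {"name": "move_arm", "arguments": {
  "deltas": [
    {"jaw": 0.53,"dx": 0,"dy": 0,"dz": 0.002,"wx": 0,"wy": 0,"wz": 0},
    {"jaw": 0.53,"dx": 0,"dy": 0,"dz": 0.004,"wx": 0,"wy": 0,"wz": 0},
    {"jaw": 0.53,"dx": 0,"dy": 0,"dz": 0.004,"wx": 0,"wy": 0,"wz": 0}
  ]
}}

```text
t: 8.6
tcp_pos: [0.5805, -0.0883, 0.0625]
orientation: [[-0.123, 0.992, -0.001], [0.992, 0.123, 0.0], [0.0, -0.001, -1.0]]
wrist_force: [0.0, 0.2, 0.4]
grip_width: 0.0199
finger_force: 0.0
```

```bash
python3 go.py; python3 - <<'E'
from rig import arm
import cv2,numpy as np
c=arm.snapshot("side")["color"][130:200,220:320]
c=cv2.resize(c,(700,490),interpolation=cv2.INTER_CUBIC);cv2.imwrite("pics/s8.png",c)
E
```

```text
t 8.6 tray mm [  3.5 -15.8] z 0.0625 F [0.  0.2 0.4] w 0.0199
```

View pics/s8.png

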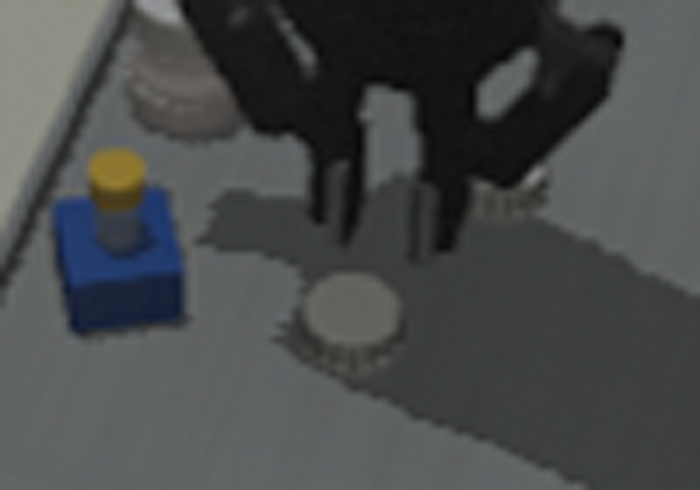

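Now the tips at (345,242) and (420,262) project 0–8 mm above the deck, which is inside the cap's height. I'll go 3 mm more, guarded.

>>> {"name": "move_arm", "arguments": {
  "deltas": [
    {"jaw": 0.53,"dx": 0,"dy": 0,"dz": 0.0015,"wx": 0,"wy": 0,"wz": 0},
    {"jaw": 0.53,"dx": 0,"dy": 0,"dz": 0.003,"wx": 0,"wy": 0,"wz": 0},
    {"jaw": 0.53,"dx": 0,"dy": 0,"dz": 0.003,"wx": 0,"wy": 0,"wz": 0}
  ]
}}

```text
t: 8.95
tcp_pos: [0.5808, -0.0884, 0.0598]
orientation: [[-0.123, 0.992, 0.0], [0.992, 0.123, 0.0], [0.0, 0.0, -1.0]]
wrist_force: [0.5, 0.1, 0.6]
grip_width: 0.02
finger_force: 0.4
```

>>> {"name": "move_arm", "arguments": {
  "deltas": [
    {"jaw": 0.53,"dx": 0.008,"dy": 0,"dz": 0,"wx": 0,"wy": 0,"wz": 0},
    {"jaw": 0.53,"dx": 0.016,"dy": 0,"dz": 0,"wx": 0,"wy": 0,"wz": 0},
    {"jaw": 0.53,"dx": 0.024,"dy": 0,"dz": 0,"wx": 0,"wy": 0,"wz": 0},
    {"jaw": 0.53,"dx": 0.032,"dy": 0,"dz": 0,"wx": 0,"wy": 0,"wz": 0},
    {"jaw": 0.53,"dx": 0.04,"dy": 0,"dz": 0,"wx": 0,"wy": 0,"wz": 0},
    {"jaw": 0.53,"dx": 0.046,"dy": 0,"dz": 0,"wx": 0,"wy": 0,"wz": 0},
    {"jaw": 0.53,"dx": 0.046,"dy": 0,"dz": 0,"wx": 0,"wy": 0,"wz": 0}
  ]
}}

```text
t: 9.65
tcp_pos: [0.575, -0.041, 0.0598]
orientation: [[-0.125, 0.992, -0.0], [0.992, 0.125, 0.001], [0.001, -0.0, -1.0]]
wrist_force: [0.1, 0.3, 0.3]
grip_width: 0.0198
finger_force: 0.4
```

```bash
cat > look.py <<'E'
from rig import arm
from h import *
from go import V,where
where()
s=arm.sense()
cc,sn=np.cos(V[2]),np.sin(V[2]);R=np.array([[cc,-sn],[sn,cc]])
for n in("wrist","side","scene"):
    p=arm.snapshot(n)
    for q in("cap1","jar1","tubestand"):
        print(n,q,[((np.array(d["xyz"][:2])-V[:2])@R*1000).round(0).tolist()+[round(float(d["xyz"][2]),3),round(d["score"],2)] for d in arm.search_frame(p,q)])
E
python3 look.py
```

```text
t 9.65 tray mm [ 3.8 31.9] z 0.0598 F [0.1 0.3 0.3] w 0.0198
wrist cap1 [[6.0, 58.0, 0.086, 0.91]]
wrist jar1 []
wrist tubestand [[72.0, 33.0, 0.09, 0.96]]
side cap1 [[-11.0, -139.0, 0.085, 0.49], [-0.0, 58.0, 0.086, 0.44]]
side jar1 [[85.0, -51.0, 0.121, 0.79]]
side tubestand [[75.0, 37.0, 0.095, 0.85]]
scene cap1 [[-1.0, -137.0, 0.083, 0.62], [-20.0, -50.0, 0.083, 0.61], [3.0, 63.0, 0.086, 0.42]]
scene jar1 [[90.0, -61.0, 0.118, 0.91], [86.0, -130.0, 0.109, 0.79]]
scene tubestand [[86.0, 23.0, 0.093, 0.69]]
```

Cap1 moved to y≈58 and is nested in the fork, so I'll carry on to the opening.

>>> {"name": "move_arm", "arguments": {
  "deltas": [
    {"jaw": 0.53,"dx": 0.006,"dy": 0,"dz": 0,"wx": 0,"wy": 0,"wz": 0},
    {"jaw": 0.53,"dx": 0.014,"dy": -0.001,"dz": 0,"wx": 0,"wy": 0,"wz": 0},
    {"jaw": 0.53,"dx": 0.022,"dy": -0.003,"dz": 0,"wx": 0,"wy": 0,"wz": 0},
    {"jaw": 0.53,"dx": 0.03,"dy": -0.006,"dz": 0,"wx": 0,"wy": 0,"wz": 0},
    {"jaw": 0.53,"dx": 0.038,"dy": -0.009,"dz": 0,"wx": 0,"wy": 0,"wz": 0},
    {"jaw": 0.53,"dx": 0.046,"dy": -0.012,"dz": 0,"wx": 0,"wy": 0,"wz": 0},
    {"jaw": 0.53,"dx": 0.054,"dy": -0.015,"dz": 0,"wx": 0,"wy": 0,"wz": 0},
    {"jaw": 0.53,"dx": 0.062,"dy": -0.017,"dz": 0,"wx": 0,"wy": 0,"wz": 0},
    {"jaw": 0.53,"dx": 0.07,"dy": -0.018,"dz": 0,"wx": 0,"wy": 0,"wz": 0},
    {"jaw": 0.53,"dx": 0.076,"dy": -0.018,"dz": 0,"wx": 0,"wy": 0,"wz": 0},
    {"jaw": 0.53,"dx": 0.076,"dy": -0.018,"dz": 0,"wx": 0,"wy": 0,"wz": 0},
    {"jaw": 0.53,"dx": 0.076,"dy": -0.018,"dz": -0.015,"wx": 0,"wy": 0,"wz": 0},
    {"jaw": 0.53,"dx": 0.076,"dy": -0.018,"dz": -0.045,"wx": 0,"wy": 0,"wz": 0},
    {"jaw": 0.53,"dx": 0.076,"dy": -0.018,"dz": -0.07,"wx": 0,"wy": 0,"wz": 0},
    {"jaw": 0.53,"dx": 0.076,"dy": -0.018,"dz": -0.07,"wx": 0,"wy": 0,"wz": 0}
  ]
}}

```text
t: 11.75
tcp_pos: [0.5503, 0.0301, 0.1327]
orientation: [[-0.122, 0.992, 0.006], [0.992, 0.122, 0.0], [-0.0, 0.006, -1.0]]
wrist_force: [1.0, 0.4, -0.2]
grip_width: 0.02
finger_force: 0.0
```

```bash
python3 look.py; python3 go.py -22 -89 .13
```

```text
t 11.75 tray mm [-12.  105.5] z 0.1327 F [ 1.   0.4 -0.2] w 0.02
wrist cap1 [[-12.0, 130.0, 0.02, 0.81], [80.0, 41.0, 0.084, 0.21]]
wrist jar1 [[69.0, -41.0, 0.083, 0.65]]
wrist tubestand [[77.0, 44.0, 0.083, 0.81]]
side cap1 [[-16.0, -137.0, 0.086, 0.62], [-17.0, 133.0, 0.02, 0.6]]
side jar1 []
side tubestand [[75.0, 35.0, 0.092, 0.85]]
scene cap1 [[-20.0, -50.0, 0.085, 0.78], [-3.0, -141.0, 0.084, 0.53], [-16.0, 131.0, 0.02, 0.48]]
scene jar1 [[89.0, -57.0, 0.121, 0.93]]
scene tubestand [[84.0, 20.0, 0.093, 0.56]]
t 12.35 tray mm [-14.5 106.1] z 0.1295 F [ 0.8 -0.3  0.2] w 0.0202
[-0.1951 -0.0076 -0.0005] [-0.03 -0.    0.03]
```

Cap1 is in the box (z≈0.02 in all three views). Next is cap2.

>>> {"name": "move_arm", "arguments": {
  "deltas": [
    {"jaw": 0.53,"dx": -0.03,"dy": -0.002,"dz": 0,"wx": 0,"wy": 0,"wz": 0},
    {"jaw": 0.53,"dx": -0.065,"dy": -0.004,"dz": 0,"wx": 0,"wy": 0,"wz": 0},
    {"jaw": 0.53,"dx": -0.1,"dy": -0.006,"dz": 0,"wx": 0,"wy": 0,"wz": 0},
    {"jaw": 0.53,"dx": -0.135,"dy": -0.0075,"dz": 0,"wx": 0,"wy": 0,"wz": 0},
    {"jaw": 0.53,"dx": -0.165,"dy": -0.0075,"dz": 0,"wx": 0,"wy": 0,"wz": 0},
    {"jaw": 0.53,"dx": -0.185,"dy": -0.0075,"dz": 0,"wx": 0,"wy": 0,"wz": 0},
    {"jaw": 0.53,"dx": -0.195,"dy": -0.0075,"dz": 0,"wx": 0,"wy": 0,"wz": 0},
    {"jaw": 0.53,"dx": -0.195,"dy": -0.0075,"dz": 0.015,"wx": 0,"wy": 0,"wz": 0},
    {"jaw": 0.53,"dx": -0.195,"dy": -0.0075,"dz": 0.035,"wx": 0,"wy": 0,"wz": 0},
    {"jaw": 0.53,"dx": -0.195,"dy": -0.0075,"dz": 0.052,"wx": 0,"wy": 0,"wz": 0},
    {"jaw": 0.53,"dx": -0.195,"dy": -0.0075,"dz": 0.062,"wx": 0,"wy": 0,"wz": 0},
    {"jaw": 0.53,"dx": -0.195,"dy": -0.0075,"dz": 0.068,"wx": 0,"wy": 0,"wz": 0},
    {"jaw": 0.53,"dx": -0.195,"dy": -0.0075,"dz": 0.07,"wx": 0,"wy": 0,"wz": 0},
    {"jaw": 0.53,"dx": -0.195,"dy": -0.0075,"dz": 0.07,"wx": 0,"wy": 0,"wz": 0}
  ]
}}

```text
t: 13.75
tcp_pos: [0.5648, -0.1637, 0.0602]
orientation: [[-0.124, 0.992, 0.001], [0.992, 0.124, 0.0], [0.0, 0.001, -1.0]]
wrist_force: [-0.5, 0.1, 1.1]
grip_width: 0.02
finger_force: 0.0
```

```bash
python3 look.py | grep -v stand; python3 go.py -22 108 .0595
```

```text
t 13.75 tray mm [-21.4 -88.6] z 0.0602 F [-0.5  0.1  1.1] w 0.02
wrist cap1 [[-11.0, -130.0, 0.084, 0.75], [-24.0, -47.0, 0.079, 0.73]]
wrist jar1 [[66.0, -52.0, 0.092, 0.81], [74.0, -119.0, 0.09, 0.67]]
side cap1 [[-15.0, 132.0, 0.02, 0.63], [-27.0, -43.0, 0.084, 0.43], [-12.0, -131.0, 0.086, 0.39]]
side jar1 [[77.0, -122.0, 0.101, 0.89], [80.0, -50.0, 0.109, 0.76]]
scene cap1 [[-11.0, 131.0, 0.021, 0.68], [-20.0, -49.0, 0.082, 0.51]]
scene jar1 [[87.0, -131.0, 0.112, 0.62], [90.0, -62.0, 0.117, 0.55]]
t 14.35 tray mm [-21.7 -88.9] z 0.0598 F [ 0.1 -0.6  0.6] w 0.0203
[ 0.1969 -0.0002  0.0003] [ 0.   -0.    0.02]
```

>>> {"name": "move_arm", "arguments": {
  "deltas": [
    {"jaw": 0.53,"dx": 0.008,"dy": -0.001,"dz": 0,"wx": 0,"wy": 0,"wz": 0},
    {"jaw": 0.53,"dx": 0.016,"dy": -0.002,"dz": 0,"wx": 0,"wy": 0,"wz": 0},
    {"jaw": 0.53,"dx": 0.025,"dy": -0.002,"dz": 0,"wx": 0,"wy": 0,"wz": 0},
    {"jaw": 0.53,"dx": 0.035,"dy": -0.002,"dz": 0,"wx": 0,"wy": 0,"wz": 0},
    {"jaw": 0.53,"dx": 0.045,"dy": -0.003,"dz": 0,"wx": 0,"wy": 0,"wz": 0},
    {"jaw": 0.53,"dx": 0.055,"dy": -0.004,"dz": 0,"wx": 0,"wy": 0,"wz": 0},
    {"jaw": 0.53,"dx": 0.065,"dy": -0.005,"dz": 0,"wx": 0,"wy": 0,"wz": 0},
    {"jaw": 0.53,"dx": 0.075,"dy": -0.006,"dz": 0,"wx": 0,"wy": 0,"wz": 0},
    {"jaw": 0.53,"dx": 0.085,"dy": -0.007,"dz": 0,"wx": 0,"wy": 0,"wz": 0},
    {"jaw": 0.53,"dx": 0.095,"dy": -0.008,"dz": 0,"wx": 0,"wy": 0,"wz": 0},
    {"jaw": 0.53,"dx": 0.105,"dy": -0.009,"dz": 0,"wx": 0,"wy": 0,"wz": 0},
    {"jaw": 0.53,"dx": 0.115,"dy": -0.01,"dz": 0,"wx": 0,"wy": 0,"wz": 0},
    {"jaw": 0.53,"dx": 0.125,"dy": -0.012,"dz": 0,"wx": 0,"wy": 0,"wz": 0},
    {"jaw": 0.53,"dx": 0.135,"dy": -0.014,"dz": 0,"wx": 0,"wy": 0,"wz": 0},
    {"jaw": 0.53,"dx": 0.145,"dy": -0.016,"dz": 0,"wx": 0,"wy": 0,"wz": 0},
    {"jaw": 0.53,"dx": 0.155,"dy": -0.018,"dz": 0,"wx": 0,"wy": 0,"wz": 0},
    {"jaw": 0.53,"dx": 0.167,"dy": -0.02,"dz": 0,"wx": 0,"wy": 0,"wz": 0},
    {"jaw": 0.53,"dx": 0.179,"dy": -0.02,"dz": 0,"wx": 0,"wy": 0,"wz": 0},
    {"jaw": 0.53,"dx": 0.19,"dy": -0.02,"dz": 0,"wx": 0,"wy": 0,"wz": 0},
    {"jaw": 0.53,"dx": 0.197,"dy": -0.02,"dz": 0,"wx": 0,"wy": 0,"wz": 0}
  ]
}}

```text
t: 16.35
tcp_pos: [0.5202, 0.0308, 0.0597]
orientation: [[-0.125, 0.992, -0.0], [0.992, 0.125, 0.001], [0.001, 0.0, -1.0]]
wrist_force: [0.0, 0.6, -0.3]
grip_width: 0.02
finger_force: 0.0
```

>>> {"name": "move_arm", "arguments": {
  "deltas": [
    {"jaw": 0.53,"dx": 0,"dy": 0,"dz": 0,"wx": 0,"wy": 0,"wz": 0},
    {"jaw": 0.53,"dx": 0,"dy": 0,"dz": -0.02,"wx": 0,"wy": 0,"wz": 0},
    {"jaw": 0.53,"dx": 0,"dy": 0,"dz": -0.045,"wx": 0,"wy": 0,"wz": 0},
    {"jaw": 0.53,"dx": 0,"dy": 0,"dz": -0.07,"wx": 0,"wy": 0,"wz": 0},
    {"jaw": 0.53,"dx": 0,"dy": 0,"dz": -0.07,"wx": 0,"wy": 0,"wz": 0}
  ]
}}

```text
t: 16.85
tcp_pos: [0.5226, 0.0283, 0.1325]
orientation: [[-0.122, 0.993, 0.006], [0.993, 0.122, 0.0], [-0.001, 0.006, -1.0]]
wrist_force: [0.8, 0.6, 0.4]
grip_width: 0.0197
finger_force: 0.0
```

```bash
python3 look.py; python3 go.py -9 -173 .13
```

```text
t 16.85 tray mm [-39.7 107.1] z 0.1325 F [0.8 0.6 0.4] w 0.0197
wrist cap1 [[-12.0, 133.0, 0.02, 0.68], [-42.0, 118.0, 0.026, 0.58]]
wrist jar1 []
wrist tubestand [[75.0, 35.0, 0.088, 0.69]]
side cap1 [[-43.0, 121.0, 0.026, 0.68], [-16.0, 133.0, 0.015, 0.66]]
side jar1 [[82.0, -49.0, 0.109, 0.87], [75.0, -125.0, 0.103, 0.76]]
side tubestand [[70.0, 35.0, 0.095, 0.78]]
scene cap1 [[-1.0, -141.0, 0.085, 0.7], [-14.0, 131.0, 0.019, 0.54]]
scene jar1 [[91.0, -57.0, 0.117, 0.83], [87.0, -131.0, 0.111, 0.75]]
scene tubestand [[83.0, 23.0, 0.095, 0.97]]
t 17.45 tray mm [-42.  108.1] z 0.1295 F [ 0.4 -0.6 -0.4] w 0.0199
[-0.2811  0.0328 -0.0005] [-0.03 -0.    0.02]
```

Cap2 is in too. Next is cap3.

>>> {"name": "move_arm", "arguments": {
  "deltas": [
    {"jaw": 0.53,"dx": -0.03,"dy": 0.003,"dz": 0,"wx": 0,"wy": 0,"wz": 0},
    {"jaw": 0.53,"dx": -0.07,"dy": 0.007,"dz": 0,"wx": 0,"wy": 0,"wz": 0},
    {"jaw": 0.53,"dx": -0.11,"dy": 0.011,"dz": 0,"wx": 0,"wy": 0,"wz": 0},
    {"jaw": 0.53,"dx": -0.15,"dy": 0.016,"dz": 0,"wx": 0,"wy": 0,"wz": 0},
    {"jaw": 0.53,"dx": -0.19,"dy": 0.022,"dz": 0,"wx": 0,"wy": 0,"wz": 0},
    {"jaw": 0.53,"dx": -0.23,"dy": 0.028,"dz": 0,"wx": 0,"wy": 0,"wz": 0},
    {"jaw": 0.53,"dx": -0.26,"dy": 0.033,"dz": 0,"wx": 0,"wy": 0,"wz": 0},
    {"jaw": 0.53,"dx": -0.275,"dy": 0.033,"dz": 0,"wx": 0,"wy": 0,"wz": 0},
    {"jaw": 0.53,"dx": -0.281,"dy": 0.033,"dz": 0,"wx": 0,"wy": 0,"wz": 0},
    {"jaw": 0.53,"dx": -0.281,"dy": 0.033,"dz": 0,"wx": 0,"wy": 0,"wz": 0}
  ]
}}

```text
t: 18.45
tcp_pos: [0.5873, -0.245, 0.1295]
orientation: [[-0.123, 0.992, -0.001], [0.992, 0.123, 0.001], [0.001, -0.001, -1.0]]
wrist_force: [0.1, 0.6, 0.0]
grip_width: 0.0198
finger_force: 0.0
```

```bash
python3 look.py|grep -E "^t|wrist"; python3 go.py -9 -173 .06
```

```text
t 18.45 tray mm [  -9.1 -172.1] z 0.1295 F [0.1 0.6 0. ] w 0.0198
wrist cap1 [[-2.0, -134.0, 0.084, 0.67]]
wrist jar1 [[71.0, -60.0, 0.121, 0.68], [73.0, -133.0, 0.113, 0.6]]
wrist tubestand [[71.0, -61.0, 0.118, 0.34]]
t 19.05 tray mm [  -8.7 -172.7] z 0.1298 F [ 0.5 -0.4  0.4] w 0.0202
[-0.0003 -0.0003  0.0698] [-0.   -0.01  0.03]
```

>>> {"name": "move_arm", "arguments": {
  "deltas": [
    {"jaw": 0.53,"dx": 0,"dy": 0.002,"dz": 0.02,"wx": 0,"wy": 0,"wz": 0},
    {"jaw": 0.53,"dx": 0,"dy": 0.002,"dz": 0.04,"wx": 0,"wy": 0,"wz": 0},
    {"jaw": 0.53,"dx": 0,"dy": 0.002,"dz": 0.055,"wx": 0,"wy": 0,"wz": 0},
    {"jaw": 0.53,"dx": 0,"dy": 0.002,"dz": 0.064,"wx": 0,"wy": 0,"wz": 0},
    {"jaw": 0.53,"dx": 0,"dy": 0.002,"dz": 0.068,"wx": 0,"wy": 0,"wz": 0},
    {"jaw": 0.53,"dx": 0,"dy": 0.002,"dz": 0.07,"wx": 0,"wy": 0,"wz": 0},
    {"jaw": 0.53,"dx": 0,"dy": 0.002,"dz": 0.07,"wx": 0,"wy": 0,"wz": 0},
    {"jaw": 0.53,"dx": 0.008,"dy": 0.002,"dz": 0.07,"wx": 0,"wy": 0,"wz": 0},
    {"jaw": 0.53,"dx": 0.015,"dy": 0.002,"dz": 0.07,"wx": 0,"wy": 0,"wz": 0},
    {"jaw": 0.53,"dx": 0.022,"dy": 0.002,"dz": 0.07,"wx": 0,"wy": 0,"wz": 0},
    {"jaw": 0.53,"dx": 0.029,"dy": 0.002,"dz": 0.07,"wx": 0,"wy": 0,"wz": 0},
    {"jaw": 0.53,"dx": 0.036,"dy": 0.002,"dz": 0.07,"wx": 0,"wy": 0,"wz": 0},
    {"jaw": 0.53,"dx": 0.042,"dy": 0.002,"dz": 0.07,"wx": 0,"wy": 0,"wz": 0},
    {"jaw": 0.53,"dx": 0.042,"dy": 0.002,"dz": 0.07,"wx": 0,"wy": 0,"wz": 0}
  ]
}}

```text
t: 20.45
tcp_pos: [0.5845, -0.2022, 0.0598]
orientation: [[-0.125, 0.992, -0.0], [0.992, 0.125, 0.001], [0.001, -0.0, -1.0]]
wrist_force: [0.4, 1.4, 0.5]
grip_width: 0.02
finger_force: 0.3
```

```bash
python3 look.py; python3 go.py -25 108 .06
```

```text
t 20.45 tray mm [  -6.5 -129.3] z 0.0598 F [0.4 1.4 0.5] w 0.02
wrist cap1 [[-4.0, -103.0, 0.083, 0.63]]
wrist jar1 [[69.0, -128.0, 0.107, 0.72], [62.0, -56.0, 0.099, 0.6]]
wrist tubestand []
side cap1 [[-44.0, 123.0, 0.023, 0.72], [-6.0, -106.0, 0.088, 0.58], [-17.0, 132.0, 0.019, 0.49]]
side jar1 [[80.0, -49.0, 0.106, 0.96], [78.0, -122.0, 0.101, 0.67], [72.0, 35.0, 0.094, 0.6]]
side tubestand [[71.0, 35.0, 0.093, 0.92]]
scene cap1 [[-1.0, -108.0, 0.085, 0.68], [-14.0, 128.0, 0.021, 0.6], [-34.0, 115.0, 0.033, 0.57]]
scene jar1 [[84.0, -131.0, 0.11, 0.84]]
scene tubestand [[85.0, 21.0, 0.096, 0.78]]
t 21.05 tray mm [  -6.6 -131. ] z 0.0598 F [-0.2  1.6  1. ] w 0.02
[ 2.39e-01 -1.83e-02 -2.00e-04] [0.01 0.   0.02]
```

>>> {"name": "move_arm", "arguments": {
  "deltas": [
    {"jaw": 0.53,"dx": 0.006,"dy": 0,"dz": 0,"wx": 0,"wy": 0,"wz": 0},
    {"jaw": 0.53,"dx": 0.014,"dy": -0.001,"dz": 0,"wx": 0,"wy": 0,"wz": 0},
    {"jaw": 0.53,"dx": 0.023,"dy": -0.002,"dz": 0,"wx": 0,"wy": 0,"wz": 0},
    {"jaw": 0.53,"dx": 0.033,"dy": -0.003,"dz": 0,"wx": 0,"wy": 0,"wz": 0},
    {"jaw": 0.53,"dx": 0.043,"dy": -0.004,"dz": 0,"wx": 0,"wy": 0,"wz": 0},
    {"jaw": 0.53,"dx": 0.053,"dy": -0.005,"dz": 0,"wx": 0,"wy": 0,"wz": 0},
    {"jaw": 0.53,"dx": 0.063,"dy": -0.006,"dz": 0,"wx": 0,"wy": 0,"wz": 0},
    {"jaw": 0.53,"dx": 0.073,"dy": -0.007,"dz": 0,"wx": 0,"wy": 0,"wz": 0},
    {"jaw": 0.53,"dx": 0.083,"dy": -0.008,"dz": 0,"wx": 0,"wy": 0,"wz": 0},
    {"jaw": 0.53,"dx": 0.093,"dy": -0.009,"dz": 0,"wx": 0,"wy": 0,"wz": 0},
    {"jaw": 0.53,"dx": 0.103,"dy": -0.01,"dz": 0,"wx": 0,"wy": 0,"wz": 0},
    {"jaw": 0.53,"dx": 0.113,"dy": -0.011,"dz": 0,"wx": 0,"wy": 0,"wz": 0},
    {"jaw": 0.53,"dx": 0.123,"dy": -0.012,"dz": 0,"wx": 0,"wy": 0,"wz": 0},
    {"jaw": 0.53,"dx": 0.133,"dy": -0.013,"dz": 0,"wx": 0,"wy": 0,"wz": 0},
    {"jaw": 0.53,"dx": 0.143,"dy": -0.014,"dz": 0,"wx": 0,"wy": 0,"wz": 0},
    {"jaw": 0.53,"dx": 0.153,"dy": -0.015,"dz": 0,"wx": 0,"wy": 0,"wz": 0},
    {"jaw": 0.53,"dx": 0.163,"dy": -0.016,"dz": 0,"wx": 0,"wy": 0,"wz": 0},
    {"jaw": 0.53,"dx": 0.172,"dy": -0.017,"dz": 0,"wx": 0,"wy": 0,"wz": 0},
    {"jaw": 0.53,"dx": 0.18,"dy": -0.018,"dz": 0,"wx": 0,"wy": 0,"wz": 0},
    {"jaw": 0.53,"dx": 0.184,"dy": -0.018,"dz": 0,"wx": 0,"wy": 0,"wz": 0}
  ]
}}

```text
t: 23.05
tcp_pos: [0.5436, -0.0224, 0.0598]
orientation: [[-0.124, 0.992, -0.0], [0.992, 0.124, 0.0], [0.0, -0.0, -1.0]]
wrist_force: [-0.6, -0.9, 2.6]
grip_width: 0.0203
finger_force: 0.7
```

```bash
python3 look.py|grep -E "^t|cap1"; python3 go.py -25 108 .06
```

```text
t 23.05 tray mm [-25.   54.2] z 0.0598 F [-0.6 -0.9  2.6] w 0.0203
wrist cap1 [[-24.0, 75.0, 0.084, 0.72], [-13.0, 134.0, 0.02, 0.57]]
side cap1 [[-15.0, 132.0, 0.017, 0.69], [-27.0, 77.0, 0.085, 0.53], [-42.0, 124.0, 0.03, 0.47]]
scene cap1 [[-14.0, 132.0, 0.02, 0.55], [-24.0, 83.0, 0.087, 0.51]]
t 23.65 tray mm [-24.8  53. ] z 0.0598 F [0.2 1.  1.2] w 0.0201
[ 0.055  -0.0002 -0.0002] [ 0.   -0.01  0.01]
```

>>> {"name": "move_arm", "arguments": {
  "deltas": [
    {"jaw": 0.53,"dx": 0.006,"dy": 0,"dz": 0,"wx": 0,"wy": 0,"wz": 0},
    {"jaw": 0.53,"dx": 0.014,"dy": 0,"dz": 0,"wx": 0,"wy": 0,"wz": 0},
    {"jaw": 0.53,"dx": 0.024,"dy": 0,"dz": 0,"wx": 0,"wy": 0,"wz": 0},
    {"jaw": 0.53,"dx": 0.034,"dy": 0,"dz": 0,"wx": 0,"wy": 0,"wz": 0},
    {"jaw": 0.53,"dx": 0.044,"dy": 0,"dz": 0,"wx": 0,"wy": 0,"wz": 0},
    {"jaw": 0.53,"dx": 0.053,"dy": 0,"dz": 0,"wx": 0,"wy": 0,"wz": 0},
    {"jaw": 0.53,"dx": 0.057,"dy": 0,"dz": 0,"wx": 0,"wy": 0,"wz": 0},
    {"jaw": 0.53,"dx": 0.057,"dy": 0,"dz": 0,"wx": 0,"wy": 0,"wz": 0},
    {"jaw": 0.53,"dx": 0.057,"dy": 0,"dz": -0.02,"wx": 0,"wy": 0,"wz": 0},
    {"jaw": 0.53,"dx": 0.057,"dy": 0,"dz": -0.05,"wx": 0,"wy": 0,"wz": 0},
    {"jaw": 0.53,"dx": 0.057,"dy": 0,"dz": -0.08,"wx": 0,"wy": 0,"wz": 0},
    {"jaw": 0.53,"dx": 0.057,"dy": 0,"dz": -0.11,"wx": 0,"wy": 0,"wz": 0},
    {"jaw": 0.53,"dx": 0.057,"dy": 0,"dz": -0.13,"wx": 0,"wy": 0,"wz": 0},
    {"jaw": 0.53,"dx": 0.057,"dy": 0,"dz": -0.13,"wx": 0,"wy": 0,"wz": 0},
    {"jaw": 0.53,"dx": 0.057,"dy": 0,"dz": -0.13,"wx": 0,"wy": 0,"wz": 0}
  ]
}}

```text
t: 25.15
tcp_pos: [0.5368, 0.0328, 0.1897]
orientation: [[-0.123, 0.992, 0.0], [0.992, 0.123, -0.0], [-0.0, 0.0, -1.0]]
wrist_force: [-0.7, -1.2, -0.7]
grip_width: 0.0198
finger_force: 0.0
```

```bash
python3 look.py
```

```text
t 25.15 tray mm [-25.  109.8] z 0.1897 F [-0.7 -1.2 -0.7] w 0.0198
wrist cap1 [[-8.0, 164.0, 0.032, 0.86], [-8.0, 132.0, 0.017, 0.76], [-56.0, 115.0, 0.027, 0.69]]
wrist jar1 [[70.0, -61.0, 0.116, 0.64]]
wrist tubestand [[73.0, 31.0, 0.09, 0.66]]
side cap1 [[-15.0, 132.0, 0.022, 0.62], [-55.0, 118.0, 0.027, 0.48], [-25.0, 85.0, 0.067, 0.38]]
side jar1 [[-17.0, 133.0, 0.02, 0.54], [86.0, -45.0, 0.09, 0.5]]
side tubestand [[71.0, 36.0, 0.093, 0.6]]
scene cap1 [[-14.0, 131.0, 0.018, 0.59]]
scene jar1 [[84.0, -130.0, 0.113, 0.74], [89.0, -61.0, 0.117, 0.6]]
scene tubestand [[82.0, 21.0, 0.092, 0.69], [3.0, -19.0, 0.071, 0.28]]
```

The wrist view shows three caps in the box. I'll clear the arm and take a second look, since the side view reported a weak ghost.

>>> {"name": "move_arm", "arguments": {
  "deltas": [
    {"jaw": 0.53,"dx": 0,"dy": -0.03,"dz": -0.03,"wx": 0,"wy": 0,"wz": 0},
    {"jaw": 0.53,"dx": -0.01,"dy": -0.06,"dz": -0.05,"wx": 0,"wy": 0,"wz": 0},
    {"jaw": 0.53,"dx": -0.02,"dy": -0.08,"dz": -0.07,"wx": 0,"wy": 0,"wz": 0},
    {"jaw": 0.53,"dx": -0.02,"dy": -0.08,"dz": -0.07,"wx": 0,"wy": 0,"wz": 0},
    {"jaw": 0.53,"dx": -0.02,"dy": -0.08,"dz": -0.07,"wx": 0,"wy": 0,"wz": 0}
  ]
}}

```text
t: 26.25
tcp_pos: [0.4606, 0.0035, 0.2603]
orientation: [[-0.123, 0.992, 0.002], [0.992, 0.123, 0.001], [0.0, 0.002, -1.0]]
wrist_force: [0.4, 0.7, 0.1]
grip_width: 0.0204
finger_force: 0.0
```

```bash
python3 look.py
```

```text
t 26.25 tray mm [-104.3   90.1] z 0.2603 F [0.4 0.7 0.1] w 0.0204
wrist cap1 [[-56.0, 112.0, 0.028, 0.87], [-7.0, 161.0, 0.035, 0.73], [-14.0, 133.0, 0.021, 0.69], [72.0, -50.0, 0.11, 0.44]]
wrist jar1 [[71.0, -48.0, 0.11, 0.74], [-52.0, 114.0, 0.029, 0.67]]
wrist tubestand [[71.0, 28.0, 0.091, 0.85]]
side cap1 [[-18.0, 133.0, 0.016, 0.68], [-58.0, 120.0, 0.028, 0.64]]
side jar1 [[77.0, -121.0, 0.105, 0.74], [79.0, -48.0, 0.11, 0.62]]
side tubestand [[72.0, 34.0, 0.094, 0.73]]
scene cap1 [[-49.0, 111.0, 0.032, 0.51], [-2.0, 154.0, 0.033, 0.46], [85.0, -129.0, 0.111, 0.45]]
scene jar1 [[85.0, -131.0, 0.108, 0.82], [92.0, -58.0, 0.117, 0.64]]
scene tubestand [[81.0, 24.0, 0.093, 0.59]]
```

All three caps are in the box, and the jars and stand are where they were. I'll hand the job in.

```bash
python3 -c "
from rig import arm
print(arm.close_job())"
```

```text
the job is handed in; nothing more can be done
None
```

I swept all three caps through the waste opening into the box and handed the job in at about 27 s; the last camera check showed all three caps in the box and both jars and the tube stand still in place.

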